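# Mark the sample position and hold a glass cell in the light path

## Robot

A 6-joint arm with a two-finger parallel gripper is mounted at the origin on the work surface. World frame = base frame: x ahead of the robot, y to its left, z up, the work surface at z = 0. Lengths are in m, angles in rad, forces in N, time in s.
With the tool pointing down it reaches from about 0.3 to 0.85 m from the base axis. Payload 4.2 kg.
Tool frame: the origin (TCP) lies at the very end of the fingers, on their centre line; the grasp point (between the pads) lies 19 mm behind it; z points along the fingers, y is the line along which they close (so a half turn about z gives the same grasp; the last joint's range is limited). The gripper opens to 91 mm and grips with 3 to 60 N. Pads are 32 mm wide; open, the fingers measure 118 mm over their backs; the gripper's body (76 mm by 178 mm) begins 60 mm behind the grasp point.
Start: joints at [-1.192, 0.32, 1.565, -0, 1.257, -0.02], TCP at [0.223, -0.53, 0.214] pointing down, gripper open.
Joint ranges: [-3.11, 3.11], [-0.84, 2.01], [0.21, 2.61], [-1.34, 4.49], [0.05, 2.63], [-2.56, 2.56]. Speed limits (rad/s): [2.57, 2.57, 3.14, 3.14, 3.14, 3.14].

## Interface

Orientations are given as a 3x3 rotation matrix whose columns are the frame's x, y, z axes.
In Python, from workcell import ctrl gives the robot as it stands.
- The arm moves only by the tool play_rows, never from a script. Its argument "rows" is a list of rows, each an object with "offset": the shift along the tool's x, y, z in cm, a list of three; "turn": the turn, a rotation vector about the tool's x, y, z in rad, a list of three; "gripper": the opening, from 0 (shut) to 1 (fully open). A call has exactly 8 rows; each row shifts and turns the commanded pose from where the row before left it, along the tool's axes as they then stand; what a row does not reach is not made up. A row lasts 1/12 s, in which the tool goes at most 41.7 mm and 7.16 degrees, less where a joint would pass 70% of its speed; a pose out of reach is approached as far as the arm can. A call with a gripper value outside its range is refused whole. The fingers move at their own pace and stop on an object; "newtons" is the grip in N (left out, the last holds). Time passes only in rows, so rows that do not move let the fingers close, or fill a call up. It gives the time, the measured TCP pose, the force, the opening and the grip force at its end, in the units of the state.
- ctrl.observe(): the state, without advancing time (a new reading comes with each control period).
- ctrl.camera(name): name is "scene" or "top" or "wrist"; returns a dict with "img" (400x640x3 uint8, red, green, blue), "fx", "fy", "cx", "cy" (pixels), "pose" (4x4, takes a point from camera to world coordinates); the wrist camera has in their place "T_tool_cam" (4x4, takes a point from camera to tool coordinates, whose origin is the TCP and whose axes are the flange's). Camera axes: x right, y down, z forward; pixel columns grow to the right and rows downward; lengths in m; the calibration is good to about 2 mm. A picture is of the moment at which its call begins: read the wrist's pose just before it. There is no depth.
- ctrl.sign_off(): hands the job in; it is judged then, once.
The state is a dict: "t": time; "q": joint angles; "dq": joint speeds; "tau": joint torques, N m; "eef_pos": TCP position; "ee_rot": TCP orientation; "force": force on the tool from outside, world axes, zero at the start; "moment": the same for the moment, N m; "width": finger opening in m; "grasp_force": force on a finger pad.
Only numpy, scipy, OpenCV 4.12 (cv2) and the standard library are available. Lean on these libraries where they do the work, as an engineer would, in place of code of your own. Each camera call takes 0.05 s, during which the arm holds its last target. There are 200 camera calls.

## Task

Lay the steel straightedge flat on the table and flush against the front edge of the light bench (the long edge of its base plate facing the robot), its grip rib opposite the centre line between lamp and detector, and let go of it. Then take the long, tall glass cell out of its stand, gripping only its two frosted faces and never touching its clear windows, keep it upright, and hold it in the light path opposite the straightedge's rib, in the air, with one clear window facing the lamp and the other the detector. Finish while still holding it there, with the straightedge still flush, and leave all other things where they are.

Things in the scene. Friction and masses are not known exactly. Their poses are not given: they have to be found in the camera images.
- bench: Fixed light bench: aluminium plate 110 (x) x 340 (y) x 12 mm high; white lamp housing at its +y end, like detector at -y (90 x 75 mm, tops 112 mm over the table, from 95 mm off the middle). Their black lens barrels (32 mm dia.) face along y, 144 mm free between. Thin black centre line at y = 0. Origin: middle of plate's underside, on the table. x points away from the robot; turned up to 0.2 rad.
- light_path (a point): Middle of the light path, halfway between the two lens barrels: 67 mm above the table, 55 mm above the plate, over the centre line. Same axes as the bench. The light is about 8 mm across.
- front_edge (a point): Middle of the upper rim of the plate's front edge (the long edge facing the robot, 55 mm from the plate's middle, 12 mm above the table), where the centre line ends. Same axes as the bench.
- straightedge: Loose steel straightedge, about 0.28 kg: flat blade 200 (y) x 30 (x) x 6 mm with parallel long edges; in the middle of its top a dark upright grip rib 44 (y) x 12 (x) mm, its top 50 mm above the blade's underside. Same from both ends. Origin: middle of the underside; y along the blade, z up. Starts flat between robot and light bench, y within 0.35 rad of world y.
- cell: The long, tall glass cell, loose, about 90 g: 24 (x) x 40 (y) x 70 mm high. Its two wide faces (x = +-12 mm, 37 x 65 mm) are frosted; the clear windows are its narrow ends (y = +-20 mm). The top 5 mm are a white cap 20 x 32 mm. Origin: middle of its underside; y runs from window to window, z up. Starts upright in stand_a.
- cell_mid (a point): Middle of the long cell, 32.5 mm above its underside, level with the middle of its windows; same axes as the cell.
- cell_windows: The long cell's two clear windows, parts of it: glass plates 18 (x) x 3 (y) x 58 mm on its two ends, standing 1.5 mm proud of the frosted body. Origin and axes as cell. Not to be touched by the gripper.
- stand_a: Grey fixed stand of the long cell: tray 39 (x) x 55 (y) x 12 mm high, 6 mm walls, floor 6 mm thick; nest 6 mm deep, 1.5 mm play around the cell, whose top starts 76 mm above the table. Origin: middle of its underside. Cell and stand axes agree at the start; turned up to 0.5 rad.
- stand_b: Like stand_a, fixed; holds the short cell. The two stands swap places from run to run, at least 90 mm apart.
- short_cell: Short glass cell, loose bystander, 24 x 24 x 45 mm, in stand_b. Origin: middle of its underside.
- dish_a: Petri dish with lid, loose bystander, 93 mm in diameter, 18 mm high. Origin: middle of its underside.
- dish_b: Another such petri dish.
- dish_c: Another such petri dish.
- dish_d: Another such petri dish.
- reagent_bottle: Small amber bottle with cap, loose bystander, 44 mm in diameter, 85 mm high. Origin: middle of its underside.
- slide_box: Grey slide box, loose bystander, 85 x 100 x 34 mm. Origin: middle of its underside.

How it is judged:
On the way, in this order (a step that is already met when the one before it is completed fails the run):
1. the straightedge lies flush against the light bench's front edge, its rib opposite the centre line, let go (x of straightedge in the frame of bench between -0.074 and -0.067 m and y of straightedge in the frame of bench between -0.02 and 0.02 m and angle between the y axis of straightedge and the y axis of bench, either way round below 0.025 rad and height (world z) of straightedge below 0.002 m and angle between straightedge's own z axis and vertical below 0.03 rad and contact force between the fingers and straightedge below 0.05 N), for 0.2 s.
2. the long cell is held in the light path by the fingers, in the air (x of cell_mid in the frame of light_path between -0.005 and 0.005 m and y of cell_mid in the frame of straightedge between -0.018 and 0.018 m and y of cell_mid in the frame of light_path between -0.025 and 0.025 m and z of cell_mid in the frame of light_path between -0.012 and 0.012 m and angle between the y axis of cell and the y axis of bench, either way round below 0.1 rad and angle between cell's own z axis and vertical below 0.1 rad and contact force between the fingers and cell above 0.5 N and contact force between cell and bench below 0.05 N and contact force between cell and straightedge below 0.05 N and linear speed of cell below 0.02 m/s), for 0.2 s.
At the end, for the whole second after the job is handed in: Straightedge flat, untouched, flush (4 mm, 0.025 rad), rib within 20 mm of the centre line; long cell held still in the air, its middle within 5 mm sideways and 12 mm in height of the light axis, within 18 mm of the rib and 25 mm of the centre line, upright and square within 0.1 rad (all of step 1 and all of step 2); the arm keeps its last pose, push and grip.
It fails at once if the fingers touch the long cell's clear windows (contact force between the fingers and cell_windows above 0.3 N).
It fails at once if the long cell is tipped (angle between cell's own z axis and vertical above 0.4 rad).
It fails at once if another thing is moved from its place (distance of any of short_cell, dish_a, dish_b, dish_c, dish_d, reagent_bottle, slide_box from where it was at the start of the episode above 0.02 m).
It also fails if it takes over 58 s, if anything falls off the work surface, if the arm or the gripper's body presses on something with over 40 N, if the wrist force passes 120 N, or if a joint passes its speed limit or range.

## Working session

There is one attempt and no reset: what is moved stays moved. The work goes in short steps, Python scripts to look and compute and a tool call to move; the robot and the scene stay as the last step left them, time stands still between calls to the robot, and variables do not carry over. Pictures are saved under pics/ and viewed, at most 10 in all, crops included, and the job is handed in when it is done.

Besides the shell and the picture viewer there is one more tool, called as name(argument=value, ...), one argument or row to a line, values as JSON. play_rows: Moves the arm, as the interface text tells. Its arguments: {"type":"object","properties":{"rows":{"type":"array","items":{"type":"object","properties":{"offset":{"type":"array","items":{"type":"number"}},"turn":{"type":"array","items":{"type":"number"}},"gripper":{"type":"number"}}}},"newtons":{"type":"number"}},"required":["rows"]}

```bash
mkdir -p pics
cat > h.py <<'E'
import numpy as np, cv2
from workcell import ctrl
def snap(n,f=None):
    s=ctrl.observe(); c=ctrl.camera(n)
    if 'T_tool_cam' in c:
        T=np.eye(4); T[:3,:3]=s['ee_rot']; T[:3,3]=s['eef_pos']; c['pose']=T@np.array(c['T_tool_cam'])
    if f: cv2.imwrite('pics/'+f,cv2.cvtColor(c['img'],cv2.COLOR_RGB2BGR))
    return c
def ray(c,px,z):
    px=np.atleast_2d(np.array(px,float)); P=np.array(c['pose'])
    d=np.c_[(px[:,0]-c['cx'])/c['fx'],(px[:,1]-c['cy'])/c['fy'],np.ones(len(px))]@P[:3,:3].T
    o=P[:3,3]; return o+d*((z-o[2])/d[:,2])[:,None]
def proj(c,p):
    P=np.linalg.inv(c['pose']); q=np.atleast_2d(p)@P[:3,:3].T+P[:3,3]
    return np.c_[q[:,0]/q[:,2]*c['fx']+c['cx'],q[:,1]/q[:,2]*c['fy']+c['cy']]
E
python3 - <<'E'
from h import *
c=snap('top','top.png');print(np.round(c['pose'],3),c['fx'])
d=snap('scene','scene.png');print(np.round(d['pose'],3))
s=ctrl.observe();print(s['t'],s['eef_pos'],np.round(s['ee_rot'],3))
w=snap('wrist');print(np.round(w['T_tool_cam'],3),w['fx'])
E
```

```text
[[ 2.700e-02 -9.980e-01  5.600e-02  4.800e-01]
 [-1.000e+00 -2.700e-02  3.000e-03  2.000e-03]
 [-1.000e-03 -5.600e-02 -9.980e-01  1.627e+00]
 [ 0.000e+00  0.000e+00  0.000e+00  1.000e+00]] 421.2289585567449
[[-0.223  0.808 -0.545  1.232]
 [ 0.975  0.188 -0.119  0.134]
 [ 0.006 -0.558 -0.83   1.06 ]
 [ 0.     0.     0.     1.   ]]
0.1 [ 0.2231047  -0.52947433  0.21319669] [[ 0.922  0.388 -0.001]
 [ 0.388 -0.922  0.001]
 [ 0.    -0.002 -1.   ]]
[[-0.    -0.957 -0.291  0.082]
 [ 1.    -0.    -0.     0.001]
 [ 0.    -0.291  0.957 -0.171]
 [ 0.     0.     0.     1.   ]] 287.5279641028664
```

View pics/top.png

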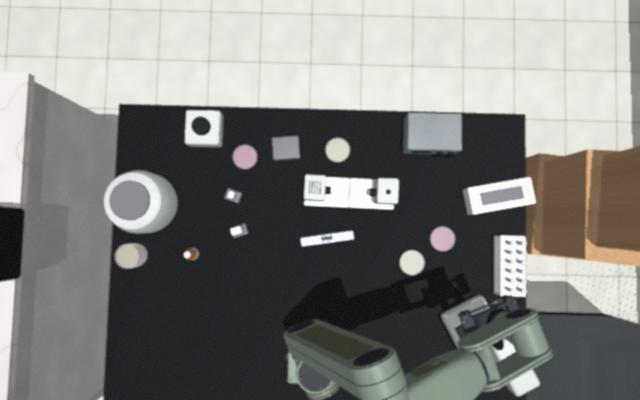

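View pics/scene.png

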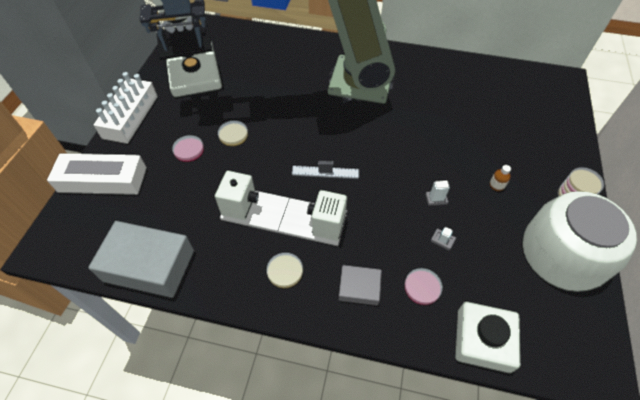

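Top view: the bench is centred near (350,192), the straightedge near (327,239), the tall cell near (239,231) and the short cell near (233,195). Four dishes, the box and the bottle lie clear of the route.

Run:
```python
from h import *
c=snap('top')
g=cv2.cvtColor(c['img'],cv2.COLOR_RGB2GRAY)
def blob(x0,y0,x1,y1,th):
    m=np.zeros_like(g);m[y0:y1,x0:x1]=(g[y0:y1,x0:x1]>th);
    k=max(cv2.findContours(m,0,2)[0],key=cv2.contourArea);return cv2.minAreaRect(k)
for n,b,z in [('se',(290,225,365,250),.006),('bench',(295,170,410,215),.012),('tall',(225,220,255,242),.06),('short',(220,185,250,207),.04)]:
    r=blob(*b,110); p=ray(c,cv2.boxPoints(r),z)
    print(n,np.round(r[0],1),np.round(r[1],1),ray(c,r[0],z).round(3),p[:,:2].round(3).tolist())
for n,px in [('dishW',(411,262)),('dishP',(442,238)),('dishfar',(337,150)),('box',(286,147)),('bottle',(191,254)),('dishleft',(245,156))]: print(n,ray(c,px,.02).round(3))
cv2.imwrite('pics/crop.png',cv2.resize(cv2.cvtColor(c['img'][165:260,215:415],cv2.COLOR_RGB2BGR),None,fx=4,fy=4,interpolation=2))
```

```text
se [326.8 238.2] [ 9.9 54.2] [[ 0.442 -0.032  0.006]] [[0.443, 0.074], [0.478, -0.131], [0.44, -0.137], [0.405, 0.068]]
bench [351.  191.9] [95.2 32.1] [[ 0.622 -0.12   0.012]] [[0.564, 0.065], [0.688, 0.062], [0.68, -0.305], [0.556, -0.301]]
tall [238.  230.4] [10.3 16.2] [[0.463 0.3   0.06 ]] [[0.472, 0.335], [0.49, 0.278], [0.454, 0.266], [0.435, 0.323]]
short [232.7 195.2] [14.3  9.9] [[0.595 0.329 0.04 ]] [[0.586, 0.361], [0.621, 0.349], [0.604, 0.298], [0.568, 0.309]]
dishW [[ 0.361 -0.353  0.02 ]]
dishP [[ 0.455 -0.469  0.02 ]]
dishfar [[ 0.781 -0.062  0.02 ]]
box [[0.788 0.135 0.02 ]]
bottle [[0.368 0.483 0.02 ]]
dishleft [[0.748 0.292 0.02 ]]
```

View pics/crop.png

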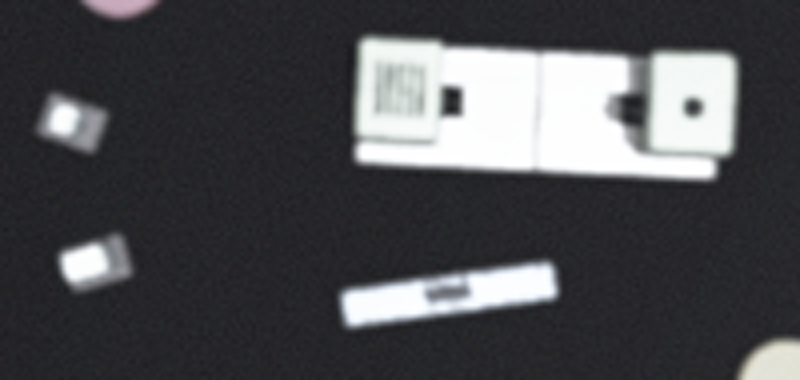

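```bash
cat >> h.py <<'E'
def plan(pos,th,n):
    """n rows from the present pose to pos, tool y at world angle th, tool straight down"""
    from scipy.spatial.transform import Rotation as R
    s=ctrl.observe(); p0=np.array(s['eef_pos']); r0=R.from_matrix(s['ee_rot'])
    y=np.array([np.cos(th),np.sin(th),0]); z=np.array([0,0,-1.]); rT=R.from_matrix(np.c_[np.cross(y,z),y,z])
    v=(r0.inv()*rT).as_rotvec()/n; d=(np.array(pos)-p0)/n*100; r=r0
    print('total cm',(d*n).round(2),'turn/row',v.round(4))
    for i in range(n):
        print(r.inv().apply(d).round(2).tolist(),end=' '); r=r*R.from_rotvec(v)
    print()
E
python3 - <<'E'
from h import *
plan([.442,-.032,.20],.17,16)
E
```

```text
total cm [21.88 49.76 -1.34] turn/row [-0.0001 -0.     -0.0839]
[2.47, -2.33, 0.09] [2.65, -2.12, 0.09] [2.82, -1.89, 0.09] [2.97, -1.65, 0.09] [3.1, -1.39, 0.09] [3.2, -1.13, 0.09] [3.29, -0.86, 0.09] [3.35, -0.58, 0.08] [3.38, -0.29, 0.08] [3.4, -0.01, 0.08] [3.39, 0.28, 0.08] [3.35, 0.56, 0.08] [3.29, 0.84, 0.08] [3.21, 1.11, 0.08] [3.11, 1.37, 0.08] [2.98, 1.63, 0.08]
```

play_rows(
  rows=[
    {"offset": [2.5,-2.3,0.1],"turn": [0,0,-0.084],"gripper": 1},
    {"offset": [2.65,-2.1,0.1],"turn": [0,0,-0.084],"gripper": 1},
    {"offset": [2.8,-1.9,0.1],"turn": [0,0,-0.084],"gripper": 1},
    {"offset": [3.0,-1.65,0.1],"turn": [0,0,-0.084],"gripper": 1},
    {"offset": [3.1,-1.4,0.1],"turn": [0,0,-0.084],"gripper": 1},
    {"offset": [3.2,-1.1,0.1],"turn": [0,0,-0.084],"gripper": 1},
    {"offset": [3.3,-0.9,0.1],"turn": [0,0,-0.084],"gripper": 1},
    {"offset": [3.35,-0.6,0.1],"turn": [0,0,-0.084],"gripper": 1},
  ],
)

```text
t: 0.87
eef_pos: [0.3329, -0.2793, 0.2059]
ee_rot: [[0.476, 0.879, 0.0], [0.879, -0.476, 0.0], [0.0, 0.0, -1.0]]
force: [1.4, -0.3, -0.0]
width: 0.0913
grasp_force: 0.0
```

play_rows(
  rows=[
    {"offset": [3.4,-0.3,0.1],"turn": [0,0,-0.084],"gripper": 1},
    {"offset": [3.4,0,0.1],"turn": [0,0,-0.084],"gripper": 1},
    {"offset": [3.4,0.3,0.1],"turn": [0,0,-0.084],"gripper": 1},
    {"offset": [3.35,0.6,0.1],"turn": [0,0,-0.084],"gripper": 1},
    {"offset": [3.3,0.8,0.1],"turn": [0,0,-0.084],"gripper": 1},
    {"offset": [3.2,1.1,0.1],"turn": [0,0,-0.084],"gripper": 1},
    {"offset": [3.1,1.4,0.1],"turn": [0,0,-0.084],"gripper": 1},
    {"offset": [3.0,1.6,0.1],"turn": [0,0,-0.084],"gripper": 1},
  ],
)

```text
t: 1.53
eef_pos: [0.4424, -0.0301, 0.198]
ee_rot: [[-0.175, 0.984, 0.0], [0.984, 0.175, -0.0], [-0.0, 0.0, -1.0]]
force: [1.9, -0.8, -0.8]
width: 0.0914
grasp_force: 0.0
```

Run:
```python
from h import *
s=ctrl.observe();print(s['t'],s['eef_pos'],np.round(s['ee_rot'],3))
c=snap('wrist','w1.png'); np.save('w1pose.npy',c['pose'])
print(c['fx'],c['cx'],c['cy'],c['img'].shape)
s=ctrl.observe();print(s['t'],s['eef_pos'],s['dq'])
```

```text
1.5333 [ 0.44236253 -0.0300936   0.19795806] [[-0.175  0.984  0.   ]
 [ 0.984  0.175 -0.   ]
 [-0.     0.    -1.   ]]
287.5279641028664 319.9195540799184 200.92671541869473 (400, 640, 3)
1.5833 [ 0.44469766 -0.02533441  0.19781542] [-0.09320175 -0.01710987  0.02244511 -0.06913884  0.01623741  0.01873506]
```

View pics/w1.png

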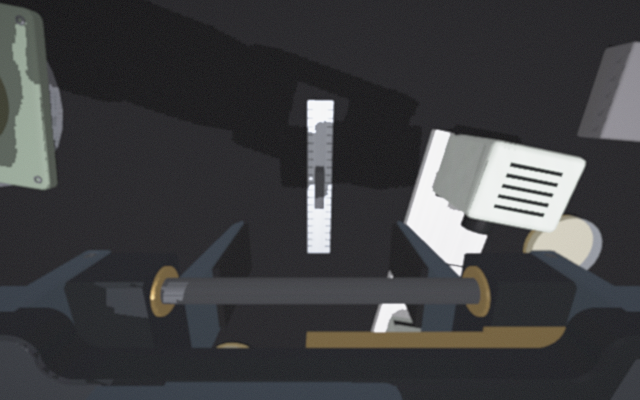

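Wrist view: the blade spans about (307..334, 100..253), with the rib near (319,187). The bench front edge runs from (433,130) to (372,332), and the centre line meets the plate near (455,265).

Run:
```python
from h import *
c=snap('wrist'); g=cv2.cvtColor(c['img'],cv2.COLOR_RGB2GRAY).astype(float)
def edge(rows,a,b,rise,th=None):
    out=[]
    for r in rows:
        d=cv2.GaussianBlur(g[r:r+1],(5,1),0)[0]; d=np.diff(d)[a:b]*rise; i=int(np.argmax(d)); 
        if 0<i<len(d)-1 and d[i]>12: out.append((a+i+.5,r))
    return np.array(out)
def line(px,z):
    p=ray(c,px,z)[:,:2]; m=np.ones(len(p),bool)
    for _ in range(3):
        vx,vy,x0,y0=cv2.fitLine(p[m].astype(np.float32),2,0,.01,.01).ravel()
        e=abs((p[:,0]-x0)*vy-(p[:,1]-y0)*vx); m=e<.002
    if vy<0: vx,vy=-vx,-vy
    return np.array([x0,y0]),np.array([vx,vy]),m.sum()
L=line(edge(range(105,250,3),290,318,1),.006);R=line(edge(range(105,250,3),322,350,-1),.006)
for l in(L,R): print('blade',l, 'yaw',np.arctan2(-l[1][0],l[1][1]))
n=np.array([L[1][1],-L[1][0]]);print('width',(R[0]-L[0])@n)
# ends
col=cv2.GaussianBlur(g,(1,5),0)
e=[]
for x in range(311,330,2):
    d=np.diff(col[:,x]); e.append((85+np.argmax(d[85:115])+.5,240+np.argmin(d[240:265])+.5))
e=np.median(e,0); A=ray(c,(320,e[0]),.006)[0];B=ray(c,(319,e[1]),.006)[0];print('ends',A,B,'mid',(A+B)/2,'len',np.linalg.norm(A-B))
pts=[]
for r in list(range(136,225,3)):
    d=np.diff(cv2.GaussianBlur(g[r:r+1],(5,1),0)[0])[395:450]; i=int(np.argmax(d)); pts.append((395.5+i,r))
F=line(np.array(pts),.012);print('front',F,'yaw',np.arctan2(-F[1][0],F[1][1]),len(pts))
s=ctrl.observe();print(s['eef_pos'])
# top: centre line & front edge
t=snap('top'); gt=cv2.cvtColor(t['img'],cv2.COLOR_RGB2GRAY).astype(float)
cl=[(340+np.argmin(gt[r,340:360]),r) for r in range(182,204)];cp=ray(t,cl,.012);print('cl',np.polyfit(cp[:,0],cp[:,1],1),cp[[0,-1]])
ft=[(x,198+np.argmin(np.diff(cv2.GaussianBlur(gt[:,x:x+1],(1,3),0)[:,0])[198:215])+.5) for x in range(308,392,3)]
fp=ray(t,ft,.012);print('front top',np.polyfit(fp[:,1],fp[:,0],1))
cv2.imwrite('pics/w2.png',cv2.resize(cv2.cvtColor(c['img'][100:340,360:520],cv2.COLOR_RGB2BGR),None,fx=2,fy=2))
```

```text
blade (array([ 0.42400283, -0.02759384], dtype=float32), array([-0.16050088,  0.9870357 ], dtype=float32), np.int64(49)) yaw 0.16119811
blade (array([ 0.45507875, -0.02190931], dtype=float32), array([-0.1633946,  0.9865608], dtype=float32), np.int64(49)) yaw 0.16413052
width 0.03158542
ends [0.42767498 0.0665558  0.006     ] [ 0.46295269 -0.13317032  0.006     ] mid [ 0.44531384 -0.03330726  0.006     ] len 0.20281775263796714
front (array([0.5621244 , 0.00189209], dtype=float32), array([0.01832128, 0.99983215], dtype=float32), np.int64(25)) yaw -0.018322304 30
[ 0.4433635  -0.02819458  0.19772973]
cl [-0.03063316 -0.09215528] [[ 0.65973878 -0.11122444  0.012     ]
 [ 0.57861757 -0.10927385  0.012     ]]
front top [0.01917922 0.56350883]
```

Run:
```python
from h import *
plan([.441,-.033,.021],.163,8)
```

```text
total cm [ -0.14  -0.29 -17.67] turn/row [-0.0001  0.      0.0016]
[-0.03, -0.02, 2.21] [-0.03, -0.02, 2.21] [-0.03, -0.02, 2.21] [-0.03, -0.02, 2.21] [-0.03, -0.02, 2.21] [-0.03, -0.02, 2.21] [-0.03, -0.02, 2.21] [-0.03, -0.02, 2.21]
```

play_rows(
  rows=[
    {"offset": [-0.06,-0.05,2.5],"turn": [0,0,0.004],"gripper": 1},
    {"offset": [-0.06,-0.05,2.5],"turn": [0,0,0.004],"gripper": 1},
    {"offset": [-0.06,-0.05,2.5],"turn": [0,0,0.004],"gripper": 1},
    {"offset": [-0.06,0,2.5],"turn": [0,0,0],"gripper": 1},
    {"offset": [0,0,2.5],"gripper": 1,"turn": [0,0,0]},
    {"offset": [0,0,2.2],"turn": [0,0,0],"gripper": 1},
    {"offset": [0,0,1.8],"turn": [0,0,0],"gripper": 1},
    {"offset": [0,0,1.1],"turn": [0,0,0],"gripper": 1},
  ],
  newtons=25,
)

```text
t: 2.35
eef_pos: [0.4392, -0.0356, 0.0202]
ee_rot: [[-0.157, 0.988, -0.003], [0.988, 0.157, -0.0], [0.0, -0.003, -1.0]]
force: [0.4, -0.4, 0.3]
width: 0.0913
grasp_force: 0.0
```

play_rows(
  rows=[
    {"offset": [0,0,0],"turn": [0,0,0],"gripper": 0},
    {"offset": [0,0,0],"turn": [0,0,0],"gripper": 0},
    {"offset": [0,0,0],"turn": [0,0,0],"gripper": 0},
    {"offset": [0,0,0],"turn": [0,0,0],"gripper": 0},
    {"offset": [0,0,0],"turn": [0,0,0],"gripper": 0},
    {"offset": [0,0,0],"turn": [0,0,0],"gripper": 0},
    {"offset": [0,0,0],"turn": [0,0,0],"gripper": 0},
    {"offset": [0,0,0],"turn": [0,0,0],"gripper": 0},
  ],
)

```text
t: 3.02
eef_pos: [0.4411, -0.0344, 0.0222]
ee_rot: [[-0.159, 0.987, 0.001], [0.987, 0.159, -0.0], [-0.0, 0.001, -1.0]]
force: [0.3, 0.2, -0.8]
width: 0.0406
grasp_force: 0.0
```

Run:
```python
from h import *
s=ctrl.observe();print(s['t'],s['eef_pos'],s['width'],s['grasp_force'],np.arctan2(s['ee_rot'][1][1],s['ee_rot'][0][1]))
p=s['eef_pos']
plan([.537,-.107,p[2]],-.0185,6)
```

```text
3.0167 [ 0.44109651 -0.03437159  0.02221258] 0.040593567921262744 0.0 0.1601289345398951
total cm [ 9.59 -7.26  0.  ] turn/row [0.0001 0.     0.0298]
[-1.45, 1.38, 0.0] [-1.41, 1.43, 0.0] [-1.36, 1.47, 0.0] [-1.32, 1.51, 0.0] [-1.28, 1.55, 0.0] [-1.23, 1.58, 0.0]
```

play_rows(
  rows=[
    {"offset": [0,0,0],"turn": [0,0,0],"gripper": 0},
    {"offset": [0,0,0],"turn": [0,0,0],"gripper": 0},
    {"offset": [0,0,0],"turn": [0,0,0],"gripper": 0},
    {"offset": [0,0,0],"turn": [0,0,0],"gripper": 0},
    {"offset": [0,0,0],"turn": [0,0,0],"gripper": 0},
    {"offset": [0,0,0],"turn": [0,0,0],"gripper": 0},
    {"offset": [0,0,0],"turn": [0,0,0],"gripper": 0},
    {"offset": [0,0,-0.4],"turn": [0,0,0],"gripper": 0},
  ],
)

```text
t: 3.68
eef_pos: [0.4401, -0.0343, 0.0254]
ee_rot: [[-0.159, 0.987, -0.002], [0.987, 0.159, 0.0], [0.0, -0.002, -1.0]]
force: [-0.7, -0.1, -2.7]
width: 0.0117
grasp_force: 25.0
```

play_rows(
  rows=[
    {"offset": [0,0,-0.3],"turn": [0,0,0],"gripper": 0},
    {"offset": [-1.45,1.35,0],"turn": [0,0,0.03],"gripper": 0},
    {"offset": [-1.4,1.4,0],"turn": [0,0,0.03],"gripper": 0},
    {"offset": [-1.35,1.45,0],"turn": [0,0,0.03],"gripper": 0},
    {"offset": [-1.3,1.5,0],"turn": [0,0,0.03],"gripper": 0},
    {"offset": [-1.3,1.55,0],"turn": [0,0,0.03],"gripper": 0},
    {"offset": [-1.2,1.55,0],"turn": [0,0,0.029],"gripper": 0},
    {"offset": [0,0,0],"turn": [0,0,0],"gripper": 0},
  ],
)

```text
t: 4.35
eef_pos: [0.5394, -0.109, 0.0294]
ee_rot: [[0.021, 1.0, 0.005], [1.0, -0.021, -0.002], [-0.002, 0.005, -1.0]]
force: [1.6, 0.5, -1.9]
width: 0.0117
grasp_force: 25.0
```

Run:
```python
from h import *
c=snap('wrist','w3.png')
s=ctrl.observe();print(s['t'],s['eef_pos'],s['width'],s['grasp_force'],np.arctan2(s['ee_rot'][1][1],s['ee_rot'][0][1]))
```

```text
4.4 [ 0.53696821 -0.10777102  0.02904462] 0.012014708166557564 24.995675683021545 -0.020098431267959085
```

View pics/w3.png

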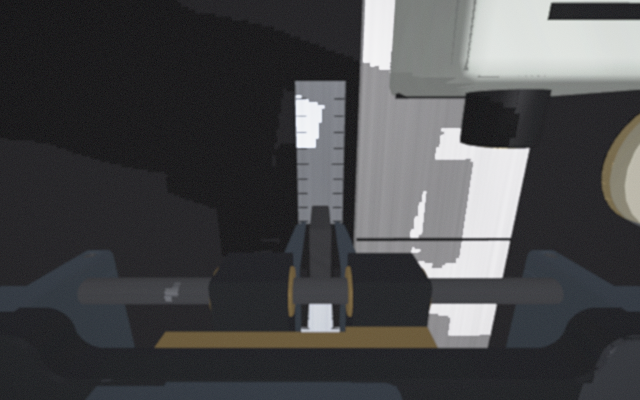

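The blade is held next to the bench. Its right edge is at about x=345, the plate edge at about x=358, and the centre line on row 239.

Run:
```python
from h import *
c=snap('wrist'); g=cv2.cvtColor(c['img'],cv2.COLOR_RGB2GRAY).astype(float)
s=ctrl.observe();print(s['eef_pos'],np.arctan2(s['ee_rot'][1][1],s['ee_rot'][0][1]))
def fit(px,z):
    p=ray(c,px,z); return np.polyfit(p[:,1],p[:,0],1)
b=cv2.GaussianBlur(g,(5,1),0); rows=range(90,200,3)
R=fit([(335.5+np.argmin(np.diff(b[r])[335:352]),r) for r in rows],.012)
L=fit([(285.5+np.argmax(np.diff(b[r])[285:305]),r) for r in rows],.012)
F=fit([(348.5+np.argmax(np.diff(b[r])[348:372]),r) for r in range(110,235,3)],.012)
y=-.11
for k in(L,R,F): print(k,np.polyval(k,y))
cl=ray(c,[(x,225+np.argmin(g[225:255,x])) for x in range(365,412,4)],.012);print('cl',cl.mean(0),np.polyfit(cl[:,0],cl[:,1],1))
e=[(x,70+np.argmax(np.diff(g[70:95,x]))+.5) for x in range(302,340,4)];print('end',np.median(ray(c,e,.012),0))
```

```text
[ 0.53525763 -0.10694584  0.02874545] -0.019486740475203355
[0.01341347 0.52282881] 0.5213533312893056
[0.02067954 0.55401017] 0.5517354173179243
[0.02066154 0.56497699] 0.5627042196907571
cl [ 0.58426005 -0.11800147  0.012     ] [ 0.30388786 -0.29555101]
end [ 0.53851209 -0.00752307  0.012     ]
```

Run:
```python
from h import *
c=snap('wrist')
print(ray(c,[(362,239.5),(400,239.5),(500,239.5)],.012))
s=ctrl.observe();print(s['eef_pos'],s['t'])
```

```text
[[ 0.56447872 -0.11200604  0.012     ]
 [ 0.59146148 -0.11252272  0.012     ]
 [ 0.66242676 -0.11388158  0.012     ]]
[ 0.53441628 -0.10646506  0.02861551] 4.5
```

play_rows(
  rows=[
    {"offset": [-0.5,0,0],"turn": [0,0,0],"gripper": 0},
    {"offset": [0,0,0.3],"turn": [0,0,0],"gripper": 0},
    {"offset": [0,0,0.3],"turn": [0,0,0],"gripper": 0},
    {"offset": [0,0,0.1],"turn": [0,0,0],"gripper": 0},
    {"offset": [0,0.2,0],"turn": [0,0,0],"gripper": 0},
    {"offset": [0,0.2,0],"turn": [0,0,0],"gripper": 0},
    {"offset": [0,0.2,0],"turn": [0,0,0],"gripper": 0},
    {"offset": [0,0.1,0],"turn": [0,0,0],"gripper": 0},
  ],
)

```text
t: 5.17
eef_pos: [0.5429, -0.1118, 0.0219]
ee_rot: [[0.019, 1.0, 0.0], [1.0, -0.019, -0.0], [-0.0, 0.0, -1.0]]
force: [-1.1, -0.1, -0.8]
width: 0.0119
grasp_force: 25.0
```

play_rows(
  rows=[
    {"offset": [0,0.1,0],"turn": [0,0,0],"gripper": 0},
    {"offset": [0,0.1,0],"turn": [0,0,0],"gripper": 0},
    {"offset": [0,0.1,0],"turn": [0,0,0],"gripper": 0},
    {"offset": [0,0.1,0],"turn": [0,0,0],"gripper": 0},
    {"offset": [0,0,0],"turn": [0,0,0],"gripper": 0},
    {"offset": [0,0,0],"turn": [0,0,0],"gripper": 0},
    {"offset": [0,0,0],"turn": [0,0,0],"gripper": 0},
    {"offset": [0,0,0],"turn": [0,0,0],"gripper": 0},
  ],
)

```text
t: 5.83
eef_pos: [0.5466, -0.112, 0.0219]
ee_rot: [[0.019, 1.0, 0.0], [1.0, -0.019, -0.0], [-0.0, 0.0, -1.0]]
force: [0.2, 0.2, -1.8]
width: 0.0118
grasp_force: 25.0
```

Not yet in contact, so I'll push on in small steps.

play_rows(
  rows=[
    {"offset": [0,0.1,0],"turn": [0,0,0],"gripper": 0},
    {"offset": [0,0.1,0],"turn": [0,0,0],"gripper": 0},
    {"offset": [0,0.05,0],"turn": [0,0,0],"gripper": 0},
    {"offset": [0,0.05,0],"turn": [0,0,0],"gripper": 0},
    {"offset": [0,0,0],"turn": [0,0,0],"gripper": 0},
    {"offset": [0,0,0],"turn": [0,0,0],"gripper": 0},
    {"offset": [0,0,0],"turn": [0,0,0],"gripper": 0},
    {"offset": [0,0,0],"turn": [0,0,0],"gripper": 0},
  ],
)

```text
t: 6.5
eef_pos: [0.5495, -0.112, 0.0219]
ee_rot: [[0.019, 1.0, 0.0], [1.0, -0.019, -0.0], [-0.0, 0.0, -1.0]]
force: [-0.8, 0.2, -1.8]
width: 0.012
grasp_force: 25.0
```

Run:
```python
from h import *
c=snap('wrist','w4.png')
s=ctrl.observe();print(s['t'],s['eef_pos'],s['force'],np.arctan2(s['ee_rot'][1][1],s['ee_rot'][0][1]))
g=cv2.cvtColor(c['img'],cv2.COLOR_RGB2GRAY)
for r in(90,110,130,150,170): print(r,g[r,325:380:2].tolist())
```

```text
6.55 [ 0.54945242 -0.1120035   0.02192423] [ 1.17759064 -0.08063042 -2.0693239 ] -0.018980938843951092
90 [132, 132, 133, 133, 135, 138, 135, 133, 134, 130, 112, 146, 157, 153, 149, 150, 155, 155, 150, 151, 150, 150, 150, 152, 150, 154, 153, 145]
110 [209, 129, 127, 133, 132, 134, 130, 132, 133, 125, 119, 151, 153, 149, 151, 152, 155, 155, 151, 151, 150, 150, 151, 150, 154, 155, 150, 151]
130 [130, 128, 129, 130, 132, 129, 125, 126, 126, 114, 126, 153, 153, 149, 150, 152, 154, 152, 151, 149, 149, 150, 150, 151, 154, 152, 150, 150]
150 [129, 125, 128, 131, 127, 128, 125, 126, 127, 111, 137, 152, 150, 149, 149, 154, 154, 149, 148, 146, 149, 148, 147, 150, 152, 152, 148, 147]
170 [125, 124, 126, 128, 129, 130, 128, 129, 124, 109, 142, 149, 148, 148, 151, 152, 149, 146, 146, 146, 146, 146, 146, 152, 152, 151, 148, 146]
```

play_rows(
  rows=[
    {"offset": [0,0.05,0],"turn": [0,0,0],"gripper": 0},
    {"offset": [0,0.05,0],"turn": [0,0,0],"gripper": 0},
    {"offset": [0,0.05,0],"turn": [0,0,0],"gripper": 0},
    {"offset": [0,0.05,0],"turn": [0,0,0],"gripper": 0},
    {"offset": [0,0,0],"turn": [0,0,0],"gripper": 0},
    {"offset": [0,0,0],"turn": [0,0,0],"gripper": 0},
    {"offset": [0,0,0],"turn": [0,0,0],"gripper": 0},
    {"offset": [0,0,0],"turn": [0,0,0],"gripper": 0},
  ],
)

```text
t: 7.22
eef_pos: [0.5502, -0.112, 0.0219]
ee_rot: [[0.019, 1.0, -0.002], [1.0, -0.019, 0.0], [0.0, -0.002, -1.0]]
force: [-5.8, 0.0, 3.6]
width: 0.0119
grasp_force: 25.0
```

play_rows(
  rows=[
    {"offset": [0,0.05,0],"turn": [0,0,0],"gripper": 0},
    {"offset": [0,0.05,0],"turn": [0,0,0],"gripper": 0},
    {"offset": [0,0,0],"turn": [0,0,0],"gripper": 0},
    {"offset": [0,0,0],"turn": [0,0,0],"gripper": 0},
    {"offset": [0,0,0],"turn": [0,0,0],"gripper": 0},
    {"offset": [0,0,0],"turn": [0,0,0],"gripper": 0},
    {"offset": [0,0,0],"turn": [0,0,0],"gripper": 0},
    {"offset": [0,0,0],"turn": [0,0,0],"gripper": 0},
  ],
)

```text
t: 7.88
eef_pos: [0.5503, -0.112, 0.0219]
ee_rot: [[0.019, 1.0, -0.004], [1.0, -0.019, 0.0], [0.0, -0.004, -1.0]]
force: [-6.8, -0.4, 4.6]
width: 0.0123
grasp_force: 25.0
```

play_rows(
  rows=[
    {"offset": [0,-0.15,0],"turn": [0,0,0],"gripper": 0},
    {"offset": [0,-0.05,0],"turn": [0,0,0],"gripper": 0},
    {"offset": [0,0,0],"turn": [0,0,0],"gripper": 0},
    {"offset": [0,0,0],"turn": [0,0,0],"gripper": 0.5},
    {"offset": [0,0,0],"turn": [0,0,0],"gripper": 0.5},
    {"offset": [0,0,0],"turn": [0,0,0],"gripper": 0.5},
    {"offset": [0,0,0],"turn": [0,0,0],"gripper": 0.5},
    {"offset": [0,0,0],"turn": [0,0,0],"gripper": 0.5},
  ],
)

```text
t: 8.55
eef_pos: [0.5511, -0.1121, 0.0221]
ee_rot: [[0.019, 1.0, 0.001], [1.0, -0.019, -0.0], [-0.0, 0.001, -1.0]]
force: [-0.2, 0.8, 0.1]
width: 0.0423
grasp_force: 0.0
```

play_rows(
  rows=[
    {"offset": [0,0,-0.5],"turn": [0,0,0],"gripper": 0.5},
    {"offset": [0,0,-1.5],"turn": [0,0,0],"gripper": 0.5},
    {"offset": [0,0,-2.5],"turn": [0,0,0],"gripper": 0.8},
    {"offset": [0,0,-3],"turn": [0,0,0],"gripper": 1},
    {"offset": [0,0,-3],"turn": [0,0,0],"gripper": 1},
    {"offset": [0,0,-3],"turn": [0,0,0],"gripper": 1},
    {"offset": [0,0,-3],"turn": [0,0,0],"gripper": 1},
    {"offset": [0,0,-1],"turn": [0,0,0],"gripper": 1},
  ],
)

```text
t: 9.22
eef_pos: [0.5527, -0.1125, 0.2022]
ee_rot: [[0.019, 1.0, 0.009], [1.0, -0.019, -0.002], [-0.002, 0.009, -1.0]]
force: [0.2, -1.0, -0.8]
width: 0.0828
grasp_force: 0.0
```

Run:
```python
from h import *
snap('wrist');c=snap('wrist','w5.png')
s=ctrl.observe();print(s['t'],s['eef_pos'],s['force'],np.arctan2(s['ee_rot'][1][1],s['ee_rot'][0][1]))
plan([.463,.295,.22],-.0,14)
```

```text
9.3167 [ 0.5517707  -0.1123108   0.19936513] [0.12606156 0.27073262 0.24659198] -0.018973514458335203
total cm [-8.88 40.73  2.06] turn/row [ 0.0004  0.0001 -0.0014]
[2.9, -0.69, -0.15] [2.9, -0.68, -0.15] [2.9, -0.68, -0.15] [2.9, -0.68, -0.15] [2.9, -0.67, -0.15] [2.9, -0.67, -0.15] [2.9, -0.67, -0.15] [2.9, -0.66, -0.15] [2.9, -0.66, -0.15] [2.9, -0.65, -0.15] [2.91, -0.65, -0.15] [2.91, -0.65, -0.15] [2.91, -0.64, -0.15] [2.91, -0.64, -0.15]
```

View pics/w5.png

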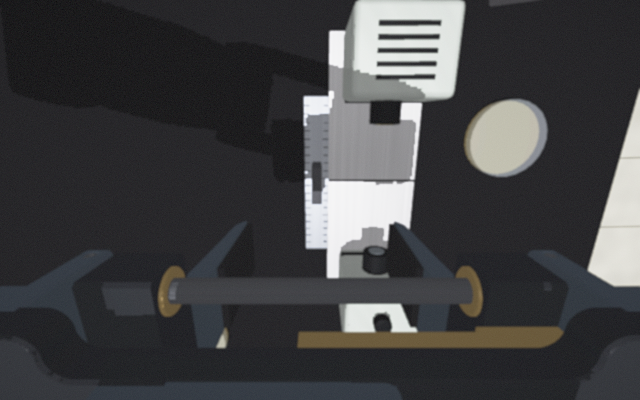

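Seen from above, the blade (columns 304–328, rows 96–248) lies against the plate edge, and the centre line at row 180 is opposite the rib. Next I'll check the numbers and plan the transfer.

Run:
```python
from h import *
c=snap('wrist')
e=ray(c,[(317,96.5),(317,247.5)],.006);print(e,e.mean(0)); print('cl',ray(c,[(330,180.5),(412,180.5)],.012))
g=cv2.cvtColor(c['img'],cv2.COLOR_RGB2GRAY).astype(float)
b=cv2.GaussianBlur(g,(5,1),0)
for nm,lo,hi,sg,rr,z in [('L',295,312,1,range(100,245,4),.006),('Rplate',405,425,-1,range(125,220,4),.012)]:
    p=ray(c,[(lo+.5+np.argmax(sg*np.diff(b[r])[lo:hi]),r) for r in rr],z);k=np.polyfit(p[:,1],p[:,0],1);print(nm,k,np.polyval(k,-.112),np.std(p[:,0]-np.polyval(k,p[:,1])))
plan([.463,.295,.22],.3,14)
```

```text
[[ 0.5507338  -0.01203673  0.006     ]
 [ 0.54635605 -0.20991717  0.006     ]] [ 0.54854493 -0.11097695  0.006     ]
cl [[ 0.5650884  -0.11340051  0.012     ]
 [ 0.66977388 -0.1155405   0.012     ]]
L [0.01972186 0.53608885] 0.5338799979450216 0.00037033139690978634
Rplate [0.02057937 0.67773716] 0.6754322692614659 0.0003710142719275169
total cm [-8.74 40.7   2.29] turn/row [ 0.0001  0.     -0.0228]
[2.89, -0.68, -0.17] [2.91, -0.61, -0.17] [2.92, -0.55, -0.16] [2.93, -0.48, -0.16] [2.94, -0.41, -0.16] [2.95, -0.35, -0.16] [2.96, -0.28, -0.16] [2.97, -0.21, -0.16] [2.97, -0.14, -0.16] [2.97, -0.08, -0.16] [2.97, -0.01, -0.16] [2.97, 0.06, -0.16] [2.97, 0.13, -0.16] [2.97, 0.19, -0.16]
```

play_rows(
  rows=[
    {"offset": [2.9,-0.7,-0.2],"turn": [0,0,-0.023],"gripper": 1},
    {"offset": [2.9,-0.6,-0.2],"turn": [0,0,-0.023],"gripper": 1},
    {"offset": [2.9,-0.55,-0.2],"turn": [0,0,-0.023],"gripper": 1},
    {"offset": [2.95,-0.5,-0.2],"turn": [0,0,-0.023],"gripper": 1},
    {"offset": [2.95,-0.4,-0.2],"turn": [0,0,-0.023],"gripper": 1},
    {"offset": [2.95,-0.35,-0.2],"turn": [0,0,-0.023],"gripper": 1},
    {"offset": [2.95,-0.3,-0.2],"turn": [0,0,-0.023],"gripper": 1},
    {"offset": [2.95,-0.2,-0.2],"turn": [0,0,-0.023],"gripper": 1},
  ],
)

```text
t: 10.03
eef_pos: [0.4982, 0.1212, 0.2104]
ee_rot: [[-0.165, 0.986, -0.005], [0.986, 0.165, -0.001], [-0.0, -0.005, -1.0]]
force: [0.4, 0.5, -0.0]
width: 0.091
grasp_force: 0.0
```

play_rows(
  rows=[
    {"offset": [2.95,-0.15,-0.1],"turn": [0,0,-0.023],"gripper": 1},
    {"offset": [2.95,-0.1,-0.1],"turn": [0,0,-0.023],"gripper": 1},
    {"offset": [2.95,0,-0.1],"turn": [0,0,-0.023],"gripper": 1},
    {"offset": [2.95,0.05,-0.1],"turn": [0,0,-0.023],"gripper": 1},
    {"offset": [2.95,0.15,-0.1],"turn": [0,0,-0.023],"gripper": 1},
    {"offset": [2.95,0.2,-0.1],"turn": [0,0,-0.023],"gripper": 1},
    {"offset": [0,0,0],"turn": [0,0,0],"gripper": 1},
    {"offset": [0,0,0],"turn": [0,0,0],"gripper": 1},
  ],
)

```text
t: 10.7
eef_pos: [0.4611, 0.2938, 0.2163]
ee_rot: [[-0.301, 0.954, -0.004], [0.954, 0.301, -0.003], [-0.002, -0.005, -1.0]]
force: [-0.1, -1.0, -0.3]
width: 0.0915
grasp_force: 0.0
```

Run:
```python
from h import *
snap('wrist');snap('wrist');c=snap('wrist','w6.png')
s=ctrl.observe();print(s['t'],s['eef_pos'],s['force'],np.arctan2(s['ee_rot'][1][1],s['ee_rot'][0][1]))
```

```text
10.85 [0.46207709 0.29210198 0.21757986] [-0.39555583  0.18705462  0.01585632] 0.3021176577686051
```

View pics/w6.png

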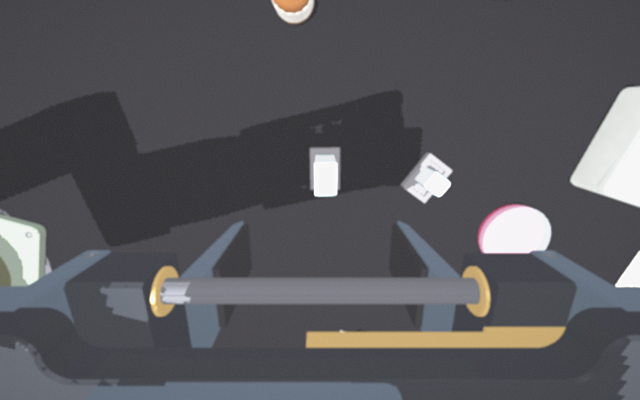

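The tall cell's white cap is at about (325,175) and its stand at about (325,168). Both are nearly aligned with the tool.

Run:
```python
from h import *
c=snap('wrist'); im=c['img']; g=cv2.cvtColor(im,cv2.COLOR_RGB2GRAY)
s=ctrl.observe();print(s['eef_pos'],np.arctan2(s['ee_rot'][1][1],s['ee_rot'][0][1]))
for r in range(142,200,5): print(r,g[r,304:348:2].tolist())
print('col',g[140:204:2,325].tolist())
for nm,th,z in[('cap',225,.076),('stand',90,.012)]:
    m=np.zeros_like(g);m[135:205,295:355]=g[135:205,295:355]>th
    k=max(cv2.findContours(m,0,2)[0],key=cv2.contourArea);x=cv2.minAreaRect(k);P=ray(c,cv2.boxPoints(x),z)
    d=[P[1]-P[0],P[2]-P[1]]; print(nm,x,P.mean(0),[(np.linalg.norm(v).round(4),np.arctan2(-v[0],v[1]).round(3)) for v in d])
```

```text
[0.46232358 0.29200856 0.21798776] 0.30160540092043897
142 [55, 58, 56, 55, 55, 57, 55, 55, 58, 58, 57, 58, 55, 56, 55, 56, 56, 56, 56, 57, 55, 56]
147 [56, 56, 64, 102, 110, 119, 121, 121, 122, 121, 123, 122, 121, 122, 122, 124, 126, 123, 71, 56, 57, 59]
152 [56, 55, 78, 148, 164, 161, 161, 163, 161, 159, 159, 159, 160, 159, 164, 161, 163, 156, 89, 56, 58, 57]
157 [58, 54, 77, 148, 162, 187, 235, 235, 233, 233, 233, 234, 234, 234, 235, 206, 162, 152, 88, 55, 56, 54]
162 [57, 56, 68, 139, 161, 250, 249, 248, 248, 248, 248, 248, 248, 248, 248, 250, 224, 152, 80, 53, 56, 54]
167 [57, 58, 71, 137, 173, 251, 247, 246, 245, 245, 245, 245, 245, 245, 246, 248, 255, 151, 82, 57, 55, 56]
172 [54, 56, 62, 132, 164, 253, 247, 246, 245, 245, 245, 245, 245, 245, 246, 248, 255, 151, 80, 56, 56, 54]
177 [57, 55, 61, 133, 163, 254, 247, 246, 245, 245, 245, 245, 245, 245, 246, 248, 255, 148, 78, 55, 58, 57]
182 [58, 58, 56, 130, 160, 255, 248, 246, 245, 245, 245, 245, 245, 245, 246, 248, 254, 152, 82, 54, 59, 56]
187 [67, 66, 60, 131, 160, 255, 248, 246, 245, 245, 245, 245, 245, 245, 246, 248, 255, 151, 82, 57, 57, 54]
192 [55, 57, 56, 56, 51, 255, 248, 247, 246, 246, 246, 247, 247, 247, 247, 248, 254, 52, 61, 63, 63, 66]
197 [55, 58, 55, 58, 57, 52, 53, 61, 68, 70, 74, 74, 76, 78, 77, 73, 75, 79, 79, 79, 79, 80]
col [56, 55, 56, 81, 152, 164, 161, 186, 232, 233, 235, 248, 247, 247, 245, 245, 245, 245, 245, 245, 245, 245, 245, 245, 245, 245, 246, 252, 142, 73, 78, 76]
cap ((324.5, 175.0), (23.0, 40.0), 0.0) [0.46090601 0.30819266 0.076     ] [(np.float64(0.045), np.float64(0.295)), (np.float64(0.0249), np.float64(-1.269))]
stand ((324.0, 171.5), (49.0, 30.0), 90.0) [0.46378586 0.29958752 0.012     ] [(np.float64(0.0388), np.float64(-1.269)), (np.float64(0.066), np.float64(-2.82))]
```

Run:
```python
from h import *
c=snap('wrist'); s=ctrl.observe(); R=np.array(s['ee_rot']); p=np.array(s['eef_pos'])
a=ray(c,[(324.3,146.7),(308.6,152),(309.6,187),(340,152),(339.5,187)],.012); b=ray(c,[(325.5,195),(313.5,185),(337.5,185)],.071)
cs=a[0]-R[:,0]*.0275; cb=b[0]+R[:,0]*.0195
print(cs,cb,np.linalg.norm(b[1]-b[2]),np.linalg.norm(a[1]-a[3]))
for u,v in((1,2),(3,4)):
    d=a[u]-a[v]; print('yaw',np.arctan2(-d[0],d[1]))
print('local',(cs-p)@R,(cb-p)@R)
q=(cs+cb)/2
plan([q[0],q[1],.045],.30,8)
```

```text
[0.46269358 0.30522796 0.01201693] [0.4638742  0.30424287 0.070988  ] 0.027259477488591595 0.04088033161792925
yaw 0.31867229489510535
yaw 0.30745942948684624
local [0.0126005  0.00435351 0.20629289] [0.01127302 0.00511907 0.14732169]
total cm [  0.08   1.26 -17.33] turn/row [-0.0001  0.0001  0.0002]
[0.15, 0.06, 2.17] [0.15, 0.06, 2.17] [0.15, 0.06, 2.17] [0.15, 0.06, 2.17] [0.15, 0.06, 2.17] [0.15, 0.06, 2.17] [0.15, 0.06, 2.17] [0.15, 0.06, 2.17]
```

play_rows(
  rows=[
    {"offset": [0.6,0.25,2],"turn": [0,0,-0.008],"gripper": 1},
    {"offset": [0.6,0.2,2.5],"turn": [0,0,0],"gripper": 1},
    {"offset": [0,0,2.5],"turn": [0,0,0],"gripper": 1},
    {"offset": [0,0,2.5],"turn": [0,0,0],"gripper": 1},
    {"offset": [0,0,2.5],"turn": [0,0,0],"gripper": 0.8},
    {"offset": [0,0,2.5],"turn": [0,0,0],"gripper": 0.7},
    {"offset": [0,0,2.3],"turn": [0,0,0],"gripper": 0.6},
    {"offset": [0,0,2],"turn": [0,0,0],"gripper": 0.6},
  ],
  newtons=12,
)

```text
t: 11.62
eef_pos: [0.463, 0.3048, 0.0295]
ee_rot: [[-0.305, 0.953, -0.001], [0.953, 0.305, -0.001], [-0.0, -0.001, -1.0]]
force: [0.4, -0.3, 0.5]
width: 0.0675
grasp_force: 0.0
```

play_rows(
  rows=[
    {"offset": [0,0,0],"turn": [0,0,0],"gripper": 0.5},
    {"offset": [0,0,0],"turn": [0,0,0],"gripper": 0.45},
    {"offset": [0,0,0],"turn": [0,0,0],"gripper": 0.4},
    {"offset": [0,0,0],"turn": [0,0,0],"gripper": 0.37},
    {"offset": [0,0,0],"turn": [0,0,0],"gripper": 0.37},
    {"offset": [0,0,0],"turn": [0,0,0],"gripper": 0.37},
    {"offset": [0,0,0],"turn": [0,0,0],"gripper": 0.37},
    {"offset": [0,0,0],"turn": [0,0,0],"gripper": 0.37},
  ],
)

```text
t: 12.28
eef_pos: [0.4632, 0.3062, 0.0314]
ee_rot: [[-0.306, 0.952, 0.001], [0.952, 0.306, 0.0], [0.0, 0.001, -1.0]]
force: [0.6, 0.2, -0.4]
width: 0.0337
grasp_force: 0.0
```

Run:
```python
from h import *
c=snap('wrist','w7.png')
s=ctrl.observe();print(s['t'],s['eef_pos'],s['width'],np.arctan2(s['ee_rot'][1][1],s['ee_rot'][0][1]))
```

```text
12.3333 [0.46317679 0.30614366 0.03121432] 0.03340838107545015 0.31106062846302635
```

View pics/w7.png

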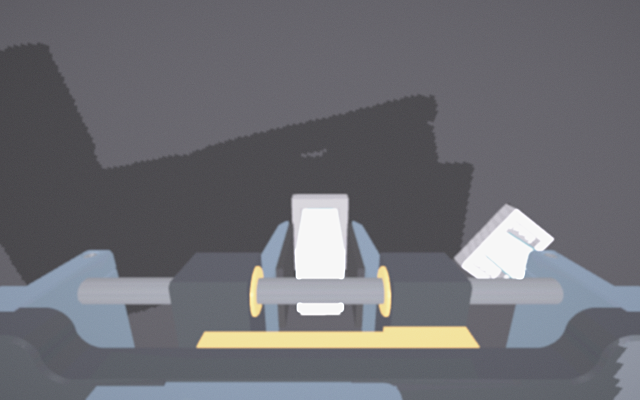

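The cell (columns 295–347, centre 321) sits centred between the fingers (284 and 355), so I'll close and lift.

play_rows(
  rows=[
    {"offset": [0,0,0],"turn": [0,0,0],"gripper": 0.2},
    {"offset": [0,0,0],"turn": [0,0,0],"gripper": 0.1},
    {"offset": [0,0,0],"turn": [0,0,0],"gripper": 0.1},
    {"offset": [0,0,0],"turn": [0,0,0],"gripper": 0.1},
    {"offset": [0,0,0],"turn": [0,0,0],"gripper": 0.1},
    {"offset": [0,0,0],"turn": [0,0,0],"gripper": 0.1},
    {"offset": [0,0,0],"turn": [0,0,0],"gripper": 0.1},
    {"offset": [0,0,0],"turn": [0,0,0],"gripper": 0.1},
  ],
  newtons=15,
)

```text
t: 13.0
eef_pos: [0.4631, 0.3061, 0.031]
ee_rot: [[-0.306, 0.952, 0.0], [0.952, 0.306, -0.0], [-0.0, -0.0, -1.0]]
force: [0.2, -0.6, 1.1]
width: 0.024
grasp_force: 15.0
```

play_rows(
  rows=[
    {"offset": [0,0,0],"turn": [0,0,0],"gripper": 0.1},
    {"offset": [0,0,-0.5],"turn": [0,0,0],"gripper": 0.1},
    {"offset": [0,0,-1],"turn": [0,0,0],"gripper": 0.1},
    {"offset": [0,0,-2],"turn": [0,0,0],"gripper": 0.1},
    {"offset": [0,0,-3],"turn": [0,0,0],"gripper": 0.1},
    {"offset": [0,0,-3],"turn": [0,0,0],"gripper": 0.1},
    {"offset": [0,0,-2],"turn": [0,0,0],"gripper": 0.1},
    {"offset": [0,0,-1],"turn": [0,0,0],"gripper": 0.1},
  ],
)

```text
t: 13.67
eef_pos: [0.4645, 0.3069, 0.1599]
ee_rot: [[-0.306, 0.952, 0.005], [0.952, 0.306, 0.003], [0.001, 0.006, -1.0]]
force: [1.0, 0.5, -1.2]
width: 0.0238
grasp_force: 15.0
```

Run:
```python
from h import *
s=ctrl.observe();print(s['t'],s['eef_pos'],s['width'],s['grasp_force'],np.arctan2(s['ee_rot'][1][1],s['ee_rot'][0][1]))
plan([.620,-.112,.165],-.02,21)
```

```text
13.6667 [0.46447379 0.30692588 0.15989781] 0.023819746650365212 14.999708086252213 0.3109949868047339
total cm [ 15.55 -41.89   0.51] turn/row [ 0.0003 -0.0001  0.0158]
[-2.13, 0.09, -0.03] [-2.12, 0.13, -0.03] [-2.12, 0.16, -0.03] [-2.12, 0.2, -0.03] [-2.12, 0.23, -0.03] [-2.11, 0.26, -0.03] [-2.11, 0.3, -0.03] [-2.1, 0.33, -0.03] [-2.1, 0.36, -0.03] [-2.09, 0.39, -0.03] [-2.08, 0.43, -0.03] [-2.08, 0.46, -0.02] [-2.07, 0.49, -0.02] [-2.06, 0.53, -0.02] [-2.05, 0.56, -0.02] [-2.04, 0.59, -0.02] [-2.03, 0.62, -0.02] [-2.02, 0.65, -0.02] [-2.01, 0.69, -0.02] [-2.0, 0.72, -0.02] [-1.99, 0.75, -0.02]
```

play_rows(
  rows=[
    {"offset": [-2.1,0.1,-0.3],"turn": [0,0,0.016],"gripper": 0.1},
    {"offset": [-2.1,0.1,-0.3],"turn": [0,0,0.016],"gripper": 0.1},
    {"offset": [-2.1,0.15,-0.3],"turn": [0,0,0.016],"gripper": 0.1},
    {"offset": [-2.1,0.2,-0.1],"turn": [0,0,0.016],"gripper": 0.1},
    {"offset": [-2.1,0.25,0],"turn": [0,0,0.016],"gripper": 0.1},
    {"offset": [-2.1,0.25,0],"turn": [0,0,0.016],"gripper": 0.1},
    {"offset": [-2.1,0.3,0],"turn": [0,0,0.016],"gripper": 0.1},
    {"offset": [-2.1,0.35,0],"turn": [0,0,0.016],"gripper": 0.1},
  ],
)

```text
t: 14.33
eef_pos: [0.5217, 0.1465, 0.1656]
ee_rot: [[-0.181, 0.983, -0.001], [0.983, 0.181, -0.0], [-0.0, -0.001, -1.0]]
force: [-0.3, 0.3, -1.1]
width: 0.0238
grasp_force: 15.0
```

play_rows(
  rows=[
    {"offset": [-2.1,0.35,0],"turn": [0,0,0.016],"gripper": 0.1},
    {"offset": [-2.1,0.4,0],"turn": [0,0,0.016],"gripper": 0.1},
    {"offset": [-2.1,0.4,0],"turn": [0,0,0.016],"gripper": 0.1},
    {"offset": [-2.1,0.45,0],"turn": [0,0,0.016],"gripper": 0.1},
    {"offset": [-2.1,0.5,0],"turn": [0,0,0.016],"gripper": 0.1},
    {"offset": [-2.05,0.55,0],"turn": [0,0,0.016],"gripper": 0.1},
    {"offset": [-2.05,0.55,0],"turn": [0,0,0.016],"gripper": 0.1},
    {"offset": [-2.05,0.6,0],"turn": [0,0,0.016],"gripper": 0.1},
  ],
)

```text
t: 15.0
eef_pos: [0.5805, -0.0138, 0.1655]
ee_rot: [[-0.054, 0.999, -0.001], [0.999, 0.054, -0.0], [0.0, -0.001, -1.0]]
force: [-0.8, 0.9, -0.6]
width: 0.0242
grasp_force: 15.0
```

play_rows(
  rows=[
    {"offset": [-2,0.6,0],"turn": [0,0,0.016],"gripper": 0.1},
    {"offset": [-2,0.65,0],"turn": [0,0,0.016],"gripper": 0.1},
    {"offset": [-2,0.7,0],"turn": [0,0,0.016],"gripper": 0.1},
    {"offset": [-1.6,0.6,0],"turn": [0,0,0.016],"gripper": 0.1},
    {"offset": [-1,0.4,0],"turn": [0,0,0.01],"gripper": 0.1},
    {"offset": [0,0,0],"turn": [0,0,0],"gripper": 0.1},
    {"offset": [0,0,0],"turn": [0,0,0],"gripper": 0.1},
    {"offset": [0,0,0],"turn": [0,0,0],"gripper": 0.1},
  ],
)

```text
t: 15.67
eef_pos: [0.6121, -0.0971, 0.1658]
ee_rot: [[0.018, 1.0, -0.001], [1.0, -0.018, 0.001], [0.001, -0.001, -1.0]]
force: [0.7, -0.2, -1.5]
width: 0.0243
grasp_force: 15.0
```

Run:
```python
from h import *
c=snap('wrist','w8.png')
s=ctrl.observe();print(s['t'],s['eef_pos'],s['width'],s['grasp_force'],np.arctan2(s['ee_rot'][1][1],s['ee_rot'][0][1]))
plan([.620,-.112,.06],-.02,8)
```

```text
15.7167 [ 0.61218743 -0.09694568  0.16590362] 0.02428458733014666 14.999799281358719 -0.01799463667296215
total cm [  0.78  -1.51 -10.59] turn/row [-0.0001 -0.0001  0.0003]
[-0.19, 0.1, 1.32] [-0.19, 0.1, 1.32] [-0.19, 0.1, 1.32] [-0.19, 0.1, 1.32] [-0.19, 0.1, 1.32] [-0.19, 0.1, 1.32] [-0.19, 0.1, 1.32] [-0.19, 0.1, 1.32]
```

View pics/w8.png

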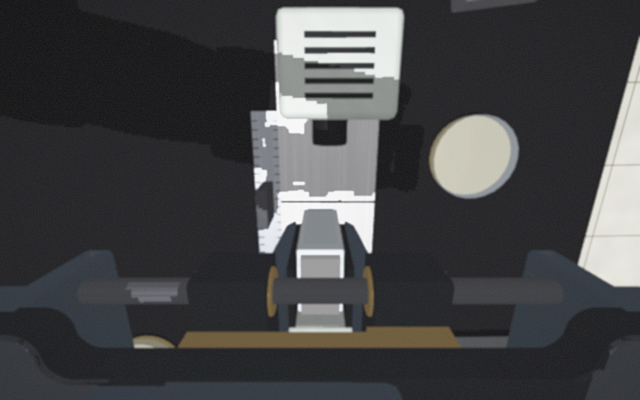

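The cell is held squarely at columns 297–345. The bench's centre line is on row 202 and the straightedge still lies against the plate. Correcting sideways, then lowering.

play_rows(
  rows=[
    {"offset": [-0.5,0.25,0],"turn": [0,0,0.002],"gripper": 0.1},
    {"offset": [-0.5,0.25,0],"turn": [0,0,0],"gripper": 0.1},
    {"offset": [-0.5,0.25,1],"turn": [0,0,0],"gripper": 0.1},
    {"offset": [0,0,2],"turn": [0,0,0],"gripper": 0.1},
    {"offset": [0,0,2.5],"turn": [0,0,0],"gripper": 0.1},
    {"offset": [0,0,2.5],"turn": [0,0,0],"gripper": 0.1},
    {"offset": [0,0,1.6],"turn": [0,0,0],"gripper": 0.1},
    {"offset": [0,0,1],"turn": [0,0,0],"gripper": 0.1},
  ],
)

```text
t: 16.38
eef_pos: [0.6183, -0.1132, 0.0568]
ee_rot: [[0.021, 1.0, -0.004], [1.0, -0.021, 0.001], [0.001, -0.004, -1.0]]
force: [-0.2, 0.7, -1.0]
width: 0.0241
grasp_force: 15.0
```

play_rows(
  rows=[
    {"offset": [0,0,0],"turn": [0,0,0],"gripper": 0.1},
    {"offset": [0,0,0],"turn": [0,0,0],"gripper": 0.1},
    {"offset": [0,0,0],"turn": [0,0,0],"gripper": 0.1},
    {"offset": [0,0,0],"turn": [0,0,0],"gripper": 0.1},
    {"offset": [0,0,0],"turn": [0,0,0],"gripper": 0.1},
    {"offset": [0,0,0],"turn": [0,0,0],"gripper": 0.1},
    {"offset": [0,0,0],"turn": [0,0,0],"gripper": 0.1},
    {"offset": [0,0,0],"turn": [0,0,0],"gripper": 0.1},
  ],
)

```text
t: 17.05
eef_pos: [0.6199, -0.1132, 0.0603]
ee_rot: [[0.021, 1.0, 0.001], [1.0, -0.021, -0.0], [-0.0, 0.001, -1.0]]
force: [0.9, -0.0, -1.2]
width: 0.0245
grasp_force: 15.0
```

Run:
```python
from h import *
c=snap('wrist','w9.png');d=snap('scene')
cv2.imwrite('pics/s9.png',cv2.resize(cv2.cvtColor(d['img'][140:260,200:380],cv2.COLOR_RGB2BGR),None,fx=3,fy=3))
w=cv2.resize(cv2.cvtColor(c['img'],cv2.COLOR_RGB2BGR),(400,250));x=cv2.imread('pics/s9.png')[:,:400*1]
x=cv2.resize(cv2.imread('pics/s9.png'),(400,267));cv2.imwrite('pics/both.png',np.vstack([w,x]))
s=ctrl.observe();print(s['t'],s['eef_pos'],s['force'],s['width'],s['grasp_force'],np.arctan2(s['ee_rot'][1][1],s['ee_rot'][0][1]))
g=cv2.cvtColor(c['img'],cv2.COLOR_RGB2GRAY)
```

```text
17.15 [ 0.61986023 -0.1131503   0.06008873] [ 0.01345129 -0.00282002 -0.36821163] 0.023411937764834988 14.999760836362839 -0.020952011174505375
```

View pics/both.png

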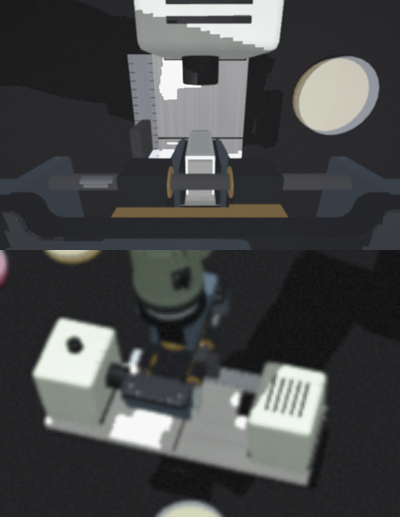

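The cell (column 200) lines up with the lamp barrel (column 200), it hangs clear of the plate, and the straightedge is still flush. Handing in.

```bash
python3 -c "
from workcell import ctrl
print(ctrl.sign_off())"
```

```text
the job is handed in; nothing more can be done
None
```

I handed the job in at about 17 s of robot time. By my last measurements the straightedge lay flush with its rib opposite the centre line, and the long cell was held upright in the light path by its frosted faces; the sign-off gave no verdict.

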